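# Stand the fallen gift carton back up on the display step

## Task

First take the little lidded pot off the dark wooden display step and set it upright on the round marble trivet. Then pick up the flat gift carton that lies on the serving board and stand it upright on a short end on the step, midway between the two cartons already standing there and facing the same way as they do. Do not drop the pot or the carton, and leave the standing cartons and the sweets on the board where they are.

Things in the scene. Friction and masses are not known exactly. Their poses are not given: they have to be found in the camera images.
- carton: the gift carton to stand up: brown cardboard box with a pale paper band round its middle, 110 x 56 x 26 mm, 0.14 kg, starting flat on the serving board. Origin at its middle; x along the 110 mm length, y along the 56 mm width, z through the 26 mm thickness (up at the start). Its two short ends (56 x 26 mm) are alike; either may be the foot.
- pot: white ceramic pot with a wooden lid, round, 48 mm across, 70 mm high, 0.2 kg, starting in the middle of the display step. Origin at the centre of its underside, z up its axis.
- ledge: display step, fixed: a dark wooden plank 50 mm deep (x) and 330 mm long (y) on two legs, top 45 mm above the counter. Origin on the counter under its middle; z up.
- ledge_mid (a point): middle of the top face of the display step, midway between the two standing cartons; same axes as the step.
- trivet: round marble trivet, fixed, 120 mm across, 12 mm high. Origin at the centre of its underside; the pot goes on it.
- board: wooden serving board, fixed, 150 mm (x) by 320 mm (y), top 40 mm above the counter, a black bar handle at each y end reaching 25 mm beyond it and up to 55 mm above the counter. Origin on the counter under its middle.
- carton_left: carton like the other, already standing on its short end on the step, centre about 125 mm from the step's middle to +y of the step; 110 mm high, 56 mm wide along the step, 26 mm thick. Origin at its middle, z up.
- carton_right: the same, about 125 mm to -y of the step's middle. Origin at its middle, z up.
- dome: dark chocolate dome, 42 mm across, 34 mm high, on the board near its +y end. Origin at its underside.
- macaron: red macaron, 42 mm across, 26 mm high, on the board near its -y end. Origin at its underside.

How it is judged:
On the way, in this order (a step that is already met when the one before it is completed fails the run):
1. the pot stands on the trivet, let go (z of pot in the frame of trivet between 0.007 and 0.017 m and horizontal distance between pot and trivet below 0.035 m and angle between pot's own z axis and vertical below 0.1 rad and linear speed of pot below 0.03 m/s and contact force between the fingers and pot below 0.05 N), for 0.2 s.
2. the carton stands on the step, let go ((angle between carton's own x axis and vertical below 0.08 rad or angle between carton's own x axis and vertical above 3.0616 rad) and angle between the z axis of carton and the x axis of ledge, either way round below 0.2 rad and z of carton in the frame of ledge_mid between 0.049 and 0.061 m and x of carton in the frame of ledge_mid between -0.018 and 0.018 m and y of carton in the frame of ledge_mid between -0.025 and 0.025 m and linear speed of carton below 0.03 m/s and angular speed of carton below 0.3 rad/s and contact force between the fingers and carton below 0.05 N), for 0.2 s.
At the end, for the whole second after the job is handed in: Pot upright (0.1 rad) on the trivet, within 35 mm of its middle. Carton on a short end on the step: vertical within 0.08 rad, broad faces square to the step's depth within 0.2 rad, within 18 mm of the step's centre line and 25 mm of its middle along it. Both at rest (z of pot in the frame of trivet between 0.007 and 0.017 m and horizontal distance between pot and trivet below 0.035 m and angle between pot's own z axis and vertical below 0.1 rad and linear speed of each of pot, carton below 0.03 m/s and (angle between carton's own x axis and vertical below 0.08 rad or angle between carton's own x axis and vertical above 3.0616 rad) and angle between the z axis of carton and the x axis of ledge, either way round below 0.2 rad and z of carton in the frame of ledge_mid between 0.049 and 0.061 m and x of carton in the frame of ledge_mid between -0.018 and 0.018 m and y of carton in the frame of ledge_mid between -0.025 and 0.025 m and angular speed of carton below 0.3 rad/s); the robot touches nothing.
It fails at once if a standing carton is moved more than 25 mm (distance of any of carton_left, carton_right from where it was at the start of the episode above 0.025 m).
It fails at once if the dome or the macaron is moved more than 25 mm (distance of any of dome, macaron from where it was at the start of the episode above 0.025 m).
It fails at once if the pot is dropped: out of the fingers and moving faster than 0.7 m/s (contact force between the fingers and pot below 0.05 N and linear speed of pot above 0.7 m/s).
It fails at once if the carton is dropped: out of the fingers and moving faster than 0.7 m/s (contact force between the fingers and carton below 0.05 N and linear speed of carton above 0.7 m/s).
It also fails if it takes over 54 s, if anything falls off the work surface, if the arm or the gripper's body presses on something with over 40 N, if the wrist force passes 120 N, or if a joint passes its speed limit or range.

## Robot

A 6-joint arm with a two-finger parallel gripper is mounted at the origin on the work surface. World frame = base frame: x ahead of the robot, y to its left, z up, the work surface at z = 0. Lengths are in m, angles in rad, forces in N, time in s.
With the tool pointing down it reaches from about 0.3 to 0.775 m from the base axis. Payload 14.6 kg.
Tool frame: the origin (TCP) lies where the fingers leave the gripper's body, on its centre line; the fingertips stand 97 mm ahead of it and the grasp point (between the pads) lies ahead of it (manip.tcp_to_grasp is the z of the grasp point in the tool frame, in m); z points along the fingers, y is the line along which they close (so a half turn about z gives the same grasp; the last joint's range is limited). The gripper opens to 94 mm and grips with 3 to 60 N. Pads are 16 mm wide; open, the fingers measure 119 mm over their backs; the gripper's body (75 mm by 177 mm) begins 78 mm behind the grasp point.
Start: joints at [-1.274, 0.3, 1.521, -0, 1.321, -0.067], TCP at [0.196, -0.514, 0.303] pointing down, gripper open.
Joint ranges: [-3.03, 3.03], [-0.79, 2.21], [0.23, 2.52], [-1.04, 4.18], [0, 3.07], [-2.55, 2.55]. Speed limits (rad/s): [2.22, 2.22, 2.57, 3.14, 3.14, 3.14].

## Interface

Orientations are given as a unit quaternion [w, x, y, z].
In Python, from rig import manip gives the robot as it stands.
- The arm moves only by the tool step_arm, never from a script. Its argument "commands" is a list of rows, each a list of 3 entries, a list of its own where there are three numbers: the closure, from -1 (fully open) to 1 (shut), then the shift along the tool's x, y, z in m, then the turn, a rotation vector about the tool's x, y, z in degrees. In form: [[fingers, [tx, ty, tz], [ax, ay, az]], ...]. A call has 1 to 20 rows; each row is the pose to reach, as a shift and turn from the pose commanded when the call began, along the tool's axes at that moment; what a row does not reach only later rows make up. A row lasts 1/8 s, in which the tool goes at most 62.5 mm and 10.7 degrees, less where a joint would pass 70% of its speed; a pose out of reach is approached as far as the arm can. A call with a gripper value outside its range is refused whole. The fingers move at their own pace and stop on an object; "newtons" is the grip in N (left out, the last holds). Time passes only in rows, so rows that repeat a pose let the fingers close. It gives the time, the measured TCP pose, the force, the opening and the grip force at its end, in the units of the state.
- manip.get_state(): the state, without advancing time (a new reading comes with each control period).
- manip.snapshot(name): name is "scene" or "top"; returns a dict with "img" (420x560x3 uint8, red, green, blue), "depth" (420x560 float32, m along the optical axis (not along the pixel's ray), 0 where there is no reading), "fx", "fy", "cx", "cy" (pixels), "rvec" (rotation vector, rad) and "tvec" (3), from world to camera coordinates, as OpenCV has them. Camera axes: x right, y down, z forward; pixel columns grow to the right and rows downward; lengths in m; the calibration is good to about 2 mm. A picture is of the moment at which its call begins.
- manip.sign_off(): hands the job in; it is judged then, once.
Trained networks look in the newest picture that a camera, given by its name, has taken for a name from the list of things; names that differ only in an ending like _2 or _b are one class to them, and where a whole thing is asked for, a point or a joint stands for the part that bears it (a point fixed in the world has none). Each returns a list of dicts, best first, with "conf" (0 to 1); they miss things now and then, are a little off and sometimes report something else, mostly with a low value. They report only what shows in the picture. A call takes as long as a camera call.
- manip.masks_of(label, camera): "pixels" (420x560 bool, what is visible of it) and "box" ([centre column, centre row, width, height] in pixels, round what is visible of it).
- manip.tip_of(label, camera): "uv" ([column, row] in pixels: a listed point, or the origin of a listed thing).
The state is a dict: "time": time; "joint_pos": joint angles; "joint_velocities": joint speeds; "joint_efforts": joint torques, N m; "tcp_pos": TCP position; "orientation": TCP orientation; "contact_force": force on the tool from outside, world axes, zero at the start; "ft_torque": the same for the moment, N m; "gripper_width": finger opening in m; "finger_force": force on a finger pad.
Only numpy, scipy, OpenCV 4.12 (cv2) and the standard library are available. Lean on these libraries where they do the work, as an engineer would, in place of code of your own. Each camera call takes 0.05 s, during which the arm holds its last target. There are 200 camera calls.

## Working session

There is one attempt and no reset: what is moved stays moved. The work goes in short steps, Python scripts to look and compute and a tool call to move; the robot and the scene stay as the last step left them, time stands still between calls to the robot, and variables do not carry over. Pictures are saved under pics/ and viewed, at most 10 in all, crops included, and the job is handed in when it is done.

Besides the shell and the picture viewer there is one more tool, called after "Call:" by a JSON object that holds its "fn" and its "kwargs", one argument or row to a line. step_arm: Moves the arm, as the interface text tells. Its arguments: {"type":"object","properties":{"commands":{"type":"array","items":{"type":"array"}},"newtons":{"type":"number"}},"required":["commands"]}

```bash
mkdir -p pics; cat > h.py <<'E'
import numpy as np, cv2
from scipy.spatial.transform import Rotation as R
from rig import manip
def snap(cam,fn=None):
    s=manip.snapshot(cam)
    if fn: cv2.imwrite('pics/'+fn,s['img'][:,:,::-1])
    return s
def cloud(s):
    d=s['depth'];v,u=np.mgrid[:d.shape[0],:d.shape[1]]
    P=np.stack([(u-s['cx'])/s['fx']*d,(v-s['cy'])/s['fy']*d,d],-1)
    M=R.from_rotvec(np.ravel(s['rvec'])).as_matrix()
    return (P-np.ravel(s['tvec']))@M
def pts(label,cam,C,s):
    r=manip.masks_of(label,cam)
    return [(m['conf'],np.round(m['box']),C[m['pixels']&(s['depth']>0)]) for m in r]
E
python3 - <<'E'
from h import *
np.set_printoptions(precision=4,suppress=True)
print(manip.tcp_to_grasp,manip.get_state())
for cam in ['top','scene']:
    s=snap(cam,cam+'0.png');C=cloud(s)
    for l in ['carton','pot','ledge','trivet','board','dome','macaron']:
        for c,b,p in pts(l,cam,C,s)[:4]:
            if c<.3 or len(p)<20: continue
            z=np.percentile(p[:,2],95);t=p[p[:,2]>z-.008]
            r=cv2.minAreaRect((t[:,:2]*1000).astype(np.float32))
            print(cam,l,round(c,2),b,'z',round(z,3),'med',np.median(t[:,:2],0),'rect',np.round(r[0],1),np.round(r[1],1),round(r[2],1))
E
```

```text
0.0784 {'time': 0.0, 'joint_pos': array([-1.2736,  0.3005,  1.5216,  0.    ,  1.3207, -0.0666]), 'joint_velocities': array([ 0.0006, -0.0008,  0.0014, -0.0004,  0.001 ,  0.0016]), 'joint_efforts': array([ -0.0021, -53.1805, -35.2732,   0.0708,   0.0244,  -0.0001]), 'tcp_pos': array([ 0.1957, -0.5138,  0.3021]), 'orientation': array([-0.0006,  0.9835,  0.1809, -0.0001]), 'contact_force': array([ 1.8414,  0.5315, -0.1486]), 'ft_torque': array([0.0173, 0.0711, 0.0196]), 'finger_force': 0.0, 'gripper_width': 0.09370087048730709}
top carton 0.97 [396. 282.  43.  50.] z 0.068 med [ 0.4037 -0.2371] rect [ 404.4 -238.1] [ 57.3 109.1] 69.3
top carton 0.35 [332. 290.  20.  17.] z 0.073 med [ 0.3833 -0.0976] rect [383.1 -97.7] [29.  26.3] 44.7
top pot 0.62 [257. 164.  23.  26.] z 0.116 med [0.66   0.0695] rect [659.7  68.9] [41.1 40.9] 0.3
top pot 0.45 [394. 284. 168.  70.] z 0.051 med [ 0.4    -0.2819] rect [ 404.  -229.6] [141.7 364.2] 1.6
top ledge 0.65 [256. 168. 145.  27.] z 0.047 med [0.6514 0.1037] rect [659.8  80.8] [ 50.9 328.3] 3.3
top trivet 0.94 [200. 271.  57.  53.] z 0.014 med [0.
[... 620 characters left out ...]
 z 0.116 med [0.6628 0.0655] rect [661.7  66.4] [42.6 42. ] 69.7
scene ledge 0.62 [348. 242.  95.  98.] z 0.047 med [0.675  0.0401] rect [661.8  76.2] [ 49.5 328.4] 3.3
scene trivet 0.78 [301. 163.  48.  32.] z 0.014 med [0.4282 0.2001] rect [426.6 202. ] [117.3 119.9] 30.3
scene board 0.69 [164. 272. 157. 151.] z 0.051 med [ 0.4087 -0.3666] rect [ 407.5 -232.1] [141.6 363.1] 1.7
scene dome 0.57 [205. 221.  19.  23.] z 0.073 med [ 0.3882 -0.1041] rect [ 387.  -103.2] [31.9 26. ] 69.6
scene macaron 0.71 [116. 304.  22.  22.] z 0.067 med [ 0.4026 -0.3632] rect [ 401.7 -363.6] [38.7 36.9] 29.7
scene macaron 0.58 [348. 228.  26.  35.] z 0.116 med [0.6629 0.0641] rect [661.8  66. ] [42. 41.] 36.1
```

View pics/top0.png

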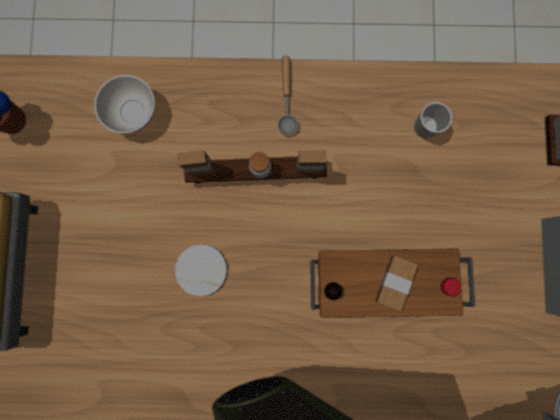

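View pics/scene0.png

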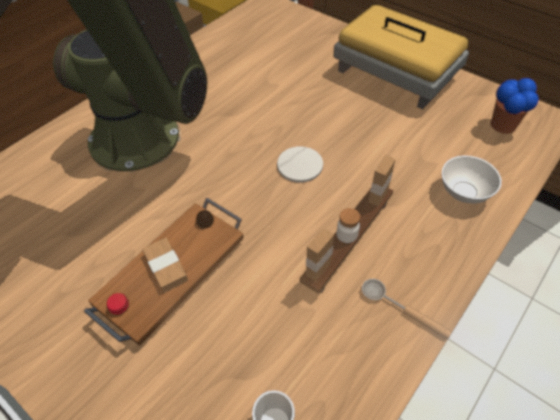

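```bash
python3 - <<'E'
from h import *
np.set_printoptions(precision=4,suppress=True)
for cam in ['top','scene']:
    s=snap(cam);C=cloud(s).reshape(-1,3)
    def blk(lo,hi,n):
        m=np.all((C>lo)&(C<hi),1);t=C[m]
        r=cv2.minAreaRect((t[:,:2]*1000).astype(np.float32));print(cam,n,m.sum(),np.round(r[0],1),np.round(r[1],1),round(r[2],1),np.median(t[:,2]),t.min(0),t.max(0))
    blk([.6,.1,.145],[.75,.35,.17],'cl');blk([.6,-.2,.145],[.75,.03,.17],'cr')
    blk([.6,.04,.105],[.72,.12,.125],'pot')
    blk([.6,-.15,.04],[.75,.3,.049],'ledge')
    blk([.34,-.31,.062],[.47,-.14,.075],'carton')
E
```

```text
top cl 367 [656.5 206.1] [27.1 57.2] 9.4 0.15398567952412176 [0.6408 0.1769 0.145 ] [0.6728 0.2348 0.1583]
top cr 365 [663.2 -42.3] [26.3 55.5] 0.8 0.15383836591595115 [ 0.6498 -0.0702  0.145 ] [ 0.6766 -0.0145  0.1586]
top pot 320 [659.7  69. ] [41.2 41. ] 89.5 0.11415468594777597 [0.6391 0.0484 0.1051] [0.6803 0.0896 0.1178]
top ledge 1803 [659.7  80.9] [ 51.1 328.5] 3.2 0.04398135715621904 [ 0.6265 -0.0834  0.04  ] [0.6903 0.2443 0.0488]
top carton 1255 [ 404.  -237.6] [ 57.1 109.7] 69.9 0.06524705262381966 [ 0.3435 -0.2809  0.062 ] [ 0.4626 -0.1942  0.0703]
scene cl 269 [658.  204.3] [26.4 60. ] 7.4 0.1541900615344398 [0.6424 0.1737 0.1451] [0.6735 0.2346 0.1578]
scene cr 378 [664.9 -45.2] [57.  26.7] 89.9 0.15427946559076233 [ 0.6515 -0.0737  0.145 ] [ 0.6783 -0.0167  0.1595]
scene pot 311 [661.6  66.5] [42.7 43. ] 14.8 0.11405641725753426 [0.64   0.0449 0.1052] [0.6833 0.0884 0.1193]
scene ledge 1396 [660.9  78.2] [ 50.9 330.4] 3.4 0.04449294257236753 [ 0.6283 -0.0866  0.04  ] [0.6954 0.2445 0.049 ]
scene carton 1187 [ 405. -240.] [ 56.  113.8] 70.0 0.0654077466565173 [ 0.3444 -0.2844  0.0621] [ 0.4656 -0.1973  0.0711]
```

The top view shows the pot at (260,165) between the two standing cartons on the step (195/312,158). The trivet is at (200,271), the flat carton at (397,283), the dome at (333,291) and the macaron at (452,287). The scene view agrees, and the measured positions are good enough to start moving.

```bash
cat >> h.py <<'E'
def fwd(az,tilt,yaz):
    """tool z = down tilted by 'tilt' deg toward azimuth az; y horizontal at azimuth yaz"""
    a,t,b=np.radians([az,tilt,yaz])
    z=np.array([np.sin(t)*np.cos(a),np.sin(t)*np.sin(a),-np.cos(t)]);y=np.array([np.cos(b),np.sin(b),0])
    y-=z*(y@z);y/=np.linalg.norm(y)
    return np.c_[np.cross(y,z),y,z]
def plan(grasp,T,ref=None):
    """shift (mm) and turn (deg) in tool axes to put the grasp point at 'grasp' with orientation T"""
    s=manip.get_state();q=s['orientation'];R0=R.from_quat([q[1],q[2],q[3],q[0]]).as_matrix();p0=s['tcp_pos']
    p=np.array(grasp)-T[:,2]*manip.tcp_to_grasp
    print('tcp',np.round(p,4),'shift mm',np.round(R0.T@(p-p0)*1000,1),'turn',np.round(R.from_matrix(R0.T@T).as_rotvec(degrees=True),1))
E
python3 - <<'E'
from h import *
print([a for a in dir(manip) if a[0]!='_'])
plan([.6605,.068,.222],fwd(0,0,3.3))
E
```

```text
['Unreachable', 'get_state', 'masks_of', 'sign_off', 'snapshot', 'tcp_to_grasp', 'tip_of']
tcp [0.6605 0.068  0.3004] shift mm [ 641.5 -378.5    2.2] turn [ -0.   -0.  -72.5]
```

Call:
{"fn": "step_arm", "kwargs": {
  "commands": [
    [-1, [0.6415, -0.3785, 0.002], [0, 0, -72.5]],
    [-1, [0.6415, -0.3785, 0.002], [0, 0, -72.5]],
    [-1, [0.6415, -0.3785, 0.002], [0, 0, -72.5]],
    [-1, [0.6415, -0.3785, 0.002], [0, 0, -72.5]],
    [-1, [0.6415, -0.3785, 0.002], [0, 0, -72.5]],
    [-1, [0.6415, -0.3785, 0.002], [0, 0, -72.5]],
    [-1, [0.6415, -0.3785, 0.002], [0, 0, -72.5]],
    [-1, [0.6415, -0.3785, 0.002], [0, 0, -72.5]],
    [-1, [0.6415, -0.3785, 0.002], [0, 0, -72.5]],
    [-1, [0.6415, -0.3785, 0.002], [0, 0, -72.5]],
    [-1, [0.6415, -0.3785, 0.002], [0, 0, -72.5]],
    [-1, [0.6415, -0.3785, 0.002], [0, 0, -72.5]],
    [-1, [0.6415, -0.3785, 0.002], [0, 0, -72.5]],
    [-1, [0.6415, -0.3785, 0.002], [0, 0, -72.5]],
    [-1, [0.6415, -0.3785, 0.002], [0, 0, -72.5]],
    [-1, [0.6415, -0.3785, 0.002], [0, 0, -72.5]]
  ],
  "newtons": 20
}}

```text
time: 2.9
tcp_pos: [0.6603, 0.0671, 0.3013]
orientation: [0.0, 0.687, 0.727, 0.0]
contact_force: [0.2, -0.5, -0.3]
gripper_width: 0.0938
finger_force: 0.0
```

```bash
python3 - <<'E'
from h import *
s=manip.get_state();print(s['time'],s['joint_pos'],s['contact_force'])
plan([.6605,.068,.084],fwd(0,0,3.3))
E
```

```text
2.9 [ 4.60579992e-02  5.61227528e-01  1.15571756e+00 -1.40630428e-05
  1.42389640e+00 -1.11282690e-02] [ 0.21490682 -0.47932699 -0.31933428]
tcp [0.6605 0.068  0.1624] shift mm [  0.9   0.2 138.9] turn [ 0.  0. -0.]
```

Call:
{"fn": "step_arm", "kwargs": {
  "commands": [
    [-1, [0.001, 0, 0.05], [0, 0, 0]],
    [-1, [0.001, 0, 0.09], [0, 0, 0]],
    [-1, [0.001, 0, 0.12], [0, 0, 0]],
    [-1, [0.001, 0, 0.139], [0, 0, 0]],
    [-1, [0.001, 0, 0.139], [0, 0, 0]],
    [-1, [0.001, 0, 0.139], [0, 0, 0]],
    [1, [0.001, 0, 0.139], [0, 0, 0]],
    [1, [0.001, 0, 0.139], [0, 0, 0]],
    [1, [0.001, 0, 0.139], [0, 0, 0]],
    [1, [0.001, 0, 0.139], [0, 0, 0]],
    [1, [0.001, 0, 0.139], [0, 0, 0]],
    [1, [0.001, 0, 0.139], [0, 0, 0]],
    [1, [0.001, 0, 0.139], [0, 0, 0]],
    [1, [0.001, 0, 0.139], [0, 0, 0]]
  ],
  "newtons": 20
}}

```text
time: 4.65
tcp_pos: [0.6605, 0.069, 0.1617]
orientation: [0.0, 0.686, 0.727, 0.0]
contact_force: [1.3, 0.0, 0.4]
gripper_width: 0.0473
finger_force: 20.0
```

Call:
{"fn": "step_arm", "kwargs": {
  "commands": [
    [1, [0, 0, -0.03], [0, 0, 0]],
    [1, [0, 0, -0.08], [0, 0, 0]],
    [1, [0, 0, -0.12], [0, 0, 0]],
    [1, [0, 0, -0.12], [0, 0, 0]],
    [1, [0, 0, -0.12], [0, 0, 0]]
  ]
}}

```text
time: 5.28
tcp_pos: [0.6601, 0.069, 0.2799]
orientation: [-0.001, 0.686, 0.727, -0.001]
contact_force: [0.2, 0.3, -2.1]
gripper_width: 0.0479
finger_force: 20.0
```

```bash
python3 - <<'E'
from h import *
s=manip.get_state();print(s['time'],s['joint_pos'],s['gripper_width'])
plan([.426,.204,.0515],fwd(0,0,3.3))
E
```

```text
5.275 [ 4.89577597e-02  5.76080503e-01  1.18231190e+00 -6.08070802e-06
  1.38564851e+00 -9.44154615e-03] 0.04790841728851657
tcp [0.426  0.204  0.1299] shift mm [ 148.4 -225.4  150.5] turn [-0.1 -0.   0. ]
```

Call:
{"fn": "step_arm", "kwargs": {
  "commands": [
    [1, [0.015, -0.022, 0], [0, 0, 0]],
    [1, [0.042, -0.064, 0], [0, 0, 0]],
    [1, [0.072, -0.11, 0], [0, 0, 0]],
    [1, [0.102, -0.156, 0], [0, 0, 0]],
    [1, [0.13, -0.198, 0], [0, 0, 0]],
    [1, [0.1485, -0.2255, 0.01], [0, 0, 0]],
    [1, [0.1485, -0.2255, 0.05], [0, 0, 0]],
    [1, [0.1485, -0.2255, 0.09], [0, 0, 0]],
    [1, [0.1485, -0.2255, 0.12], [0, 0, 0]],
    [1, [0.1485, -0.2255, 0.14], [0, 0, 0]],
    [1, [0.1485, -0.2255, 0.147], [0, 0, 0]],
    [1, [0.1485, -0.2255, 0.147], [0, 0, 0]],
    [1, [0.1485, -0.2255, 0.147], [0, 0, 0]]
  ]
}}

```text
time: 6.9
tcp_pos: [0.4269, 0.2042, 0.1352]
orientation: [0.0, 0.686, 0.727, 0.0]
contact_force: [0.0, -0.8, -1.5]
gripper_width: 0.0476
finger_force: 20.0
```

Call:
{"fn": "step_arm", "kwargs": {
  "commands": [
    [1, [0, 0, 0.003], [0, 0, 0]],
    [1, [0, 0, 0.005], [0, 0, 0]],
    [1, [0, 0, 0.005], [0, 0, 0]],
    [1, [0, 0, 0.005], [0, 0, 0]]
  ]
}}

```text
time: 7.4
tcp_pos: [0.4267, 0.2041, 0.1297]
orientation: [0.0, 0.686, 0.727, 0.0]
contact_force: [1.0, -0.3, -1.3]
gripper_width: 0.0477
finger_force: 20.0
```

Call:
{"fn": "step_arm", "kwargs": {
  "commands": [
    [1, [0, 0, 0.001], [0, 0, 0]],
    [1, [0, 0, 0.0015], [0, 0, 0]],
    [1, [0, 0, 0.0015], [0, 0, 0]]
  ]
}}

```text
time: 7.78
tcp_pos: [0.4268, 0.2041, 0.1286]
orientation: [0.0, 0.686, 0.727, 0.0]
contact_force: [-1.8, -1.9, 5.4]
gripper_width: 0.0473
finger_force: 20.0
```

Contact is made, so I'll release the pot and lift away.

Call:
{"fn": "step_arm", "kwargs": {
  "commands": [
    [-1, [0, 0, 0], [0, 0, 0]],
    [-1, [0, 0, 0], [0, 0, 0]],
    [-1, [0, 0, 0], [0, 0, 0]],
    [-1, [0, 0, 0], [0, 0, 0]],
    [-1, [0, 0, 0], [0, 0, 0]],
    [-1, [0, 0, 0], [0, 0, 0]],
    [-1, [0, 0, -0.03], [0, 0, 0]],
    [-1, [0, 0, -0.08], [0, 0, 0]],
    [-1, [0, 0, -0.13], [0, 0, 0]],
    [-1, [0, 0, -0.17], [0, 0, 0]],
    [-1, [0, 0, -0.17], [0, 0, 0]]
  ]
}}

```text
time: 9.15
tcp_pos: [0.4272, 0.2043, 0.3009]
orientation: [0.001, 0.686, 0.727, 0.002]
contact_force: [0.1, 0.0, -1.4]
gripper_width: 0.0941
finger_force: 0.0
```

```bash
python3 - <<'E'
from h import *
s=manip.get_state();print(s['time'],s['joint_pos'],s['gripper_width'])
for cam in ['scene','top']:
    s=snap(cam,cam+'1.png');C=cloud(s).reshape(-1,3)
    m=np.all((C>[.35,.13,.05])&(C<[.5,.28,.095]),1);t=C[m]
    if m.sum()>5:print(cam,m.sum(),t.min(0),t.max(0))
# fit simple arm model: az offset etc.
for n,az,tilt,yz,g in [('down grasp',0,0,70,[.4045,-.2388,.15]),('tilt',160,45,70,[.4045,-.2388,.15]),('tilt alt',160,45,-110,[.4045,-.2388,.15])]:
    print(n);plan(g,fwd(az,tilt,yz))
E
```

```text
9.15 [3.68713167e-01 1.28348016e-01 1.73357850e+00 2.20909688e-05
 1.27437397e+00 3.10300147e-01] 0.09414409812660361
scene 321 [0.40650109 0.17844931 0.05011621] [0.45082502 0.22234833 0.08525055]
top 379 [0.40465767 0.18189133 0.05000535] [0.4488698  0.22553586 0.08583638]
down grasp
tcp [ 0.4045 -0.2388  0.2284] shift mm [-440.7  -47.7   69.3] turn [ -0.   -0.  -66.7]
tilt
tcp [ 0.4566 -0.2578  0.2054] shift mm [-462.7    3.2   92.2] turn [ 26.1  39.7 -63. ]
tilt alt
tcp [ 0.4566 -0.2578  0.2054] shift mm [-462.7    3.2   92.2] turn [ 44.2 -29.  106.6]
```

View pics/scene1.png

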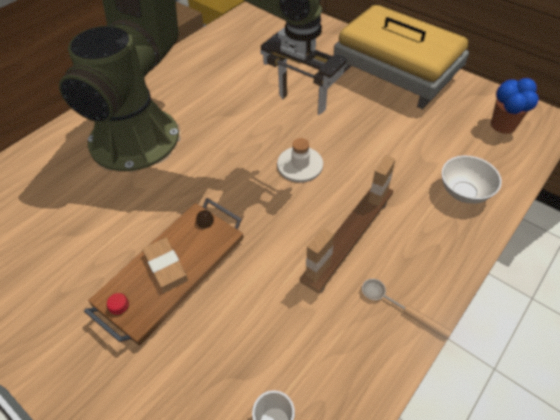

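The pot stands on the trivet at (300,155). Next I go above the carton with the yaw set, then tilt.

Call:
{"fn": "step_arm", "kwargs": {
  "commands": [
    [-1, [-0.4405, -0.0477, 0], [0, 0, 113.3]],
    [-1, [-0.4405, -0.0477, 0], [0, 0, 113.3]],
    [-1, [-0.4405, -0.0477, 0], [0, 0, 113.3]],
    [-1, [-0.4405, -0.0477, 0], [0, 0, 113.3]],
    [-1, [-0.4405, -0.0477, 0], [0, 0, 113.3]],
    [-1, [-0.4405, -0.0477, 0], [0, 0, 113.3]],
    [-1, [-0.4405, -0.0477, 0], [0, 0, 113.3]],
    [-1, [-0.4405, -0.0477, 0], [0, 0, 113.3]],
    [-1, [-0.4405, -0.0477, 0], [0, 0, 113.3]],
    [-1, [-0.4405, -0.0477, 0], [0, 0, 113.3]],
    [-1, [-0.4405, -0.0477, 0], [0, 0, 113.3]],
    [-1, [-0.4405, -0.0477, 0], [0, 0, 113.3]],
    [-1, [-0.4405, -0.0477, 0], [0, 0, 113.3]]
  ]
}}

```text
time: 10.88
tcp_pos: [0.4047, -0.2384, 0.2974]
orientation: [-0.0, 0.985, -0.172, -0.001]
contact_force: [0.4, -0.6, -0.6]
gripper_width: 0.0936
finger_force: 0.0
```

```bash
python3 - <<'E'
from h import *
s=manip.get_state();print(s['time'],s['joint_pos'])
for t in (0,30,45,60): plan([.4045,-.2388,.15],fwd(160,t,-110))
E
```

```text
10.875 [-6.10343919e-01  1.25229280e-01  1.74534852e+00  3.20884688e-05
  1.27226943e+00  1.30632751e+00]
tcp [ 0.4045 -0.2388  0.2284] shift mm [ 0.1  0.5 69. ] turn [-0.   0.1  0.2]
tcp [ 0.4413 -0.2522  0.2179] shift mm [39.3  0.6 79.5] turn [  0.  -29.9   0.2]
tcp [ 0.4566 -0.2578  0.2054] shift mm [55.5  0.7 91.9] turn [  0.1 -44.9   0.2]
tcp [ 0.4683 -0.262   0.1892] shift mm [ 68.    0.7 108.1] turn [  0.1 -59.9   0.2]
```

Call:
{"fn": "step_arm", "kwargs": {
  "commands": [
    [-1, [0.055, 0.0005, 0.09], [0, -45, 0]],
    [-1, [0.055, 0.0005, 0.09], [0, -45, 0]],
    [-1, [0.055, 0.0005, 0.09], [0, -45, 0]],
    [-1, [0.055, 0.0005, 0.09], [0, -45, 0]],
    [-1, [0.055, 0.0005, 0.09], [0, -45, 0]],
    [-1, [0.055, 0.0005, 0.09], [0, -45, 0]]
  ]
}}

```text
time: 11.62
tcp_pos: [0.4563, -0.2577, 0.2077]
orientation: [-0.066, 0.91, -0.16, -0.376]
contact_force: [-0.3, 0.3, 0.3]
gripper_width: 0.0938
finger_force: 0.0
```

```bash
cat >> h.py <<'E'
from scipy.optimize import least_squares
def fk(q,k):
    L1,L2,a0,h,d,L3=k
    Rz=lambda a:R.from_euler('z',a); Ry=lambda a:R.from_euler('y',a)
    # base yaw, pitches from vertical, forearm roll q4, wrist pitch q5, roll q6
    A=Rz(q[0]);up=A*Ry(q[1]);fo=A*Ry(q[1]+q[2]);w=fo*Rz(q[3])*Ry(q[4])
    p=A.apply([a0,d,h])+up.apply([0,0,L1])+fo.apply([0,0,L2])+w.apply([0,0,L3])
    T=w*Rz(q[5])*Rz(np.pi/2)
    return p,T.as_matrix()
E
python3 - <<'E'
from h import *
np.set_printoptions(precision=4,suppress=True)
s=manip.get_state();print(s['time'],s['joint_pos'],s['tcp_pos'],s['orientation'])
D=[([-1.2736,.3005,1.5216,0,1.3207,-.0666],[.1957,-.5138,.3021]),
([.04606,.56123,1.15572,0,1.4239,-.0111],[.6603,.0671,.3013]),
([.04896,.57608,1.18231,0,1.38565,-.0094],[.6601,.069,.2799]),
([.36871,.12835,1.73358,0,1.27437,.3103],[.4272,.2043,.3009]),
([-.61034,.12523,1.74535,0,1.27227,1.30633],[.4047,-.2384,.2974]),
(s['joint_pos'],s['tcp_pos'])]
r=least_squares(lambda k:np.concatenate([fk(q,k)[0]-p for q,p in D]),[.44,.44,0,.3,.037,.3])
print(r.x,np.abs(r.fun).max());np.save('k.npy',r.x)
q=s['orientation'];print(R.from_quat([q[1],q[2],q[3],q[0]]).as_matrix());print(fk(s['joint_pos'],r.x)[1])
E
```

```text
11.625 [-0.5396  0.6503  1.362  -0.1421  1.9001  1.3872] [ 0.4563 -0.2577  0.2077] [-0.0663  0.9104 -0.1597 -0.3758]
[ 0.4358  0.4506 -0.0163  0.1871  0.037   0.1889] 0.0015867970788836505
[[ 0.6666 -0.3407 -0.663 ]
 [-0.241  -0.9402  0.2408]
 [-0.7054 -0.0007 -0.7088]]
[[ 0.6666 -0.3407 -0.663 ]
 [-0.241  -0.9402  0.2408]
 [-0.7054 -0.0007 -0.7088]]
```

```bash
cat >> h.py <<'E'
K=np.load('k.npy')
LO=np.array([-3.03,-.79,.23,-1.04,0,-2.55]);HI=np.array([3.03,2.21,2.52,4.18,3.07,2.55])
def ik(grasp,T,q0):
    p=np.array(grasp)-T[:,2]*manip.tcp_to_grasp
    f=lambda q:np.r_[(fk(q,K)[0]-p)*5,(fk(q,K)[1]-T).ravel()]
    r=least_squares(f,np.clip(q0,LO+.01,HI-.01),bounds=(LO,HI));return r.x,np.abs(r.fun).max()
E
python3 - <<'E'
from h import *
np.set_printoptions(precision=2,suppress=True)
q0=manip.get_state()['joint_pos']
for t in (25,30,35,40,45,50,55,60): print('final',t,*ik([.66,.08,.105],fwd(3.3,t,-86.7),[.1,.4,1.7,0,.6,1.6]),'high',*ik([.66,.08,.24],fwd(3.3,t,-86.7),[.1,.4,1.7,0,.6,1.6]))
for t in (30,35,40,45,50,55,60): print('grasp',t,*ik([.4045,-.2388,.06],fwd(160,t,-110),q0))
plan([.4045,-.2388,.06],fwd(160,45,-110))
E
```

```text
final 25 [ 0.07  0.43  1.69 -0.01  0.59  1.58] 4.252792562553509e-10 high [ 0.07  0.31  1.53 -0.    0.87  1.58] 5.551115123125783e-16
final 30 [ 0.07  0.41  1.75 -0.01  0.46  1.59] 7.555384096136208e-11 high [ 0.07  0.27  1.6  -0.01  0.74  1.58] 1.0637601910445937e-10
final 35 [ 0.07  0.39  1.82 -0.02  0.33  1.6 ] 1.1233347585459796e-11 high [ 0.07  0.24  1.68 -0.01  0.62  1.59] 2.2554180745260055e-11
final 40 [ 0.07  0.37  1.88 -0.03  0.19  1.61] 1.2536416349462343e-11 high [ 0.07  0.21  1.74 -0.01  0.49  1.59] 7.521760991835436e-14
final 45 [ 0.07  0.36  1.94 -0.13  0.06  1.71] 2.7515975609126997e-12 high [ 0.07  0.19  1.81 -0.02  0.36  1.6 ] 1.3877787807814457e-15
final 50 [ 0.07  0.36  1.96 -0.85  0.    2.43] 0.03565756520481422 high [ 0.07  0.17  1.87 -0.04  0.23  1.61] 7.566400839209564e-10
final 55 [ 0.07  0.35  1.96 -0.82  0.    2.39] 0.09956173750279973 high [ 0.07  0.16  1.93 -0.1   0.09  1.68] 1.0735856648125264e-13
final 60 [ 0.07  0.34  1.96 -0.84  0.    2.42] 0.16804655763274656 high [ 0.06  0.16  1.97 -0.88  0.    2.45] 0.023346983747323247
grasp 30 [-0.55  0.6   1.57 -0.1   1.48  1.4 ] 1.0157602536864374e-09
grasp 35 [-0.55  0.65  1.52 -0.11  1.57  1.41] 4.036403156160162e-11
grasp 40 [-0.54  0.71  1.46 -0.12  1.66  1.41] 3.98361899023314e-13
grasp 45 [-0.54  0.76  1.41 -0.13  1.75  1.41] 2.6173507805538065e-13
grasp 50 [-0.53  0.81  1.36 -0.15  1.83  1.41] 1.487931999832881e-10
grasp 55 [-0.53  0.86  1.31 -0.16  1.91  1.41] 4.779218409911579e-09
grasp 60 [-0.53  0.91  1.27 -0.17  1.99  1.41] 1.5959455978986625e-15
tcp [ 0.46 -0.26  0.12] shift mm [65.4  0.1 65.2] turn [ 0.  -0.1  0.1]
```

```bash
python3 - <<'E'
from h import *
plan([.412,-.2415,.11],fwd(160,55,-110))
plan([.412,-.2415,.060],fwd(160,55,-110))
E
```

```text
tcp [ 0.4723 -0.2635  0.155 ] shift mm [49.3  0.  25.3] turn [  0.  -10.1   0.1]
tcp [ 0.4723 -0.2635  0.105 ] shift mm [84.6  0.1 60.8] turn [  0.  -10.1   0.1]
```

Call:
{"fn": "step_arm", "kwargs": {
  "commands": [
    [-1, [0.025, 0, 0.012], [0, -5, 0]],
    [-1, [0.049, 0, 0.025], [0, -10.1, 0]],
    [-1, [0.06, 0, 0.036], [0, -10.1, 0]],
    [-1, [0.072, 0, 0.048], [0, -10.1, 0]],
    [-1, [0.081, 0, 0.057], [0, -10.1, 0]],
    [-1, [0.081, 0, 0.057], [0, -10.1, 0]],
    [-1, [0.081, 0, 0.057], [0, -10.1, 0]]
  ]
}}

```text
time: 12.5
tcp_pos: [0.4724, -0.2636, 0.1113]
orientation: [-0.08, 0.874, -0.154, -0.455]
contact_force: [-0.5, 0.8, -0.2]
gripper_width: 0.0938
finger_force: 0.0
```

```bash
python3 - <<'E'
from h import *
s=snap('scene');cv2.imwrite('pics/g1.png',cv2.resize(s['img'][190:350,60:280,::-1],None,fx=3,fy=3))
plan([.412,-.2415,.060],fwd(160,55,-110))
E
```

```text
tcp [ 0.4723 -0.2635  0.105 ] shift mm [ 5.1 -0.1  3.7] turn [0. 0. 0.]
```

View pics/g1.png

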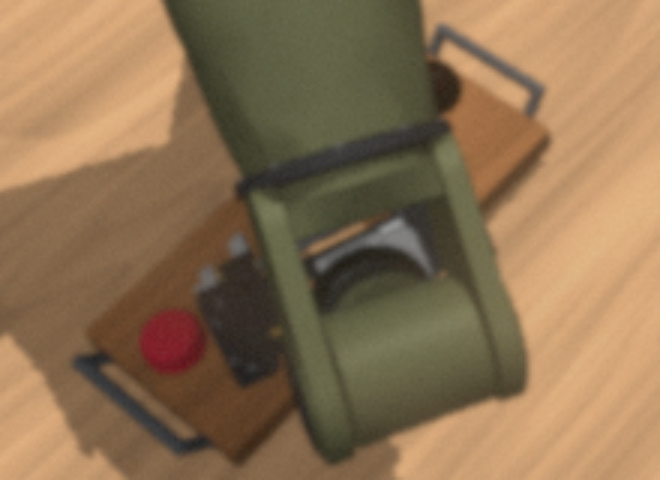

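The wrist is over the carton at crop (370,260), and the gripper body clears the macaron at (173,340). I'll descend the last 6 mm and close.

Call:
{"fn": "step_arm", "kwargs": {
  "commands": [
    [-1, [0.003, 0, 0.002], [0, 0, 0]],
    [-1, [0.005, 0, 0.0035], [0, 0, 0]],
    [-1, [0.005, 0, 0.0035], [0, 0, 0]],
    [1, [0.005, 0, 0.0035], [0, 0, 0]],
    [1, [0.005, 0, 0.0035], [0, 0, 0]],
    [1, [0.005, 0, 0.0035], [0, 0, 0]],
    [1, [0.005, 0, 0.0035], [0, 0, 0]],
    [1, [0.005, 0, 0.0035], [0, 0, 0]],
    [1, [0.005, 0, 0.0035], [0, 0, 0]]
  ],
  "newtons": 25
}}

```text
time: 13.68
tcp_pos: [0.4723, -0.2635, 0.1045]
orientation: [-0.08, 0.873, -0.154, -0.456]
contact_force: [0.3, 0.1, 0.1]
gripper_width: 0.0557
finger_force: 25.0
```

```bash
python3 - <<'E'
from h import *
plan([.412,-.2415,.26],fwd(160,55,-110))
E
```

```text
tcp [ 0.4723 -0.2635  0.305 ] shift mm [-1.644e+02 -1.000e-01 -1.148e+02] turn [0.  0.1 0. ]
```

Call:
{"fn": "step_arm", "kwargs": {
  "commands": [
    [1, [-0.015, 0, -0.0105], [0, 0, 0]],
    [1, [-0.045, 0, -0.0315], [0, 0, 0]],
    [1, [-0.08, 0, -0.056], [0, 0, 0]],
    [1, [-0.115, 0, -0.08], [0, 0, 0]],
    [1, [-0.145, 0, -0.101], [0, 0, 0]],
    [1, [-0.164, 0, -0.115], [0, 0, 0]],
    [1, [-0.164, 0, -0.115], [0, 0, 0]]
  ]
}}

```text
time: 14.55
tcp_pos: [0.4727, -0.2636, 0.307]
orientation: [-0.08, 0.874, -0.154, -0.454]
contact_force: [-0.3, 0.5, -0.8]
gripper_width: 0.0558
finger_force: 25.0
```

```bash
python3 - <<'E'
from h import *
np.set_printoptions(precision=3,suppress=True)
s=manip.get_state();print(s['joint_pos'],s['gripper_width'],s['finger_force'])
plan([.45,-.20,.26],fwd(160,0,-110))
q=s['joint_pos']
for g,T in [([.45,-.2,.26],fwd(160,0,-110)),([.56,-.08,.26],fwd(-8,17,-98)),([.62,0,.26],fwd(-3,25,-93)),([.66,.08,.26],fwd(3.3,35,-86.7))]:
    q,e=ik(g,T,q);print(q,e)
E
```

```text
[-0.529  0.653  1.171 -0.192  2.259  1.344] 0.05582883474995184 24.998656511306763
tcp [ 0.45  -0.2    0.338] shift mm [-50.5 -52.   17.1] turn [ 0.1 54.9  0. ]
[-0.493  0.152  1.621 -0.     1.369  1.427] 7.257734827775371e-10
[-0.218  0.147  1.654  0.027  1.046  1.482] 1.329492071988625e-14
[-0.061  0.198  1.624  0.005  0.883  1.56 ] 4.146460778897687e-10
[ 0.067  0.223  1.648 -0.009  0.66   1.586] 1.214306433183765e-15
```

Call:
{"fn": "step_arm", "kwargs": {
  "commands": [
    [1, [-0.008, -0.008, 0.003], [0, 7, 0]],
    [1, [-0.017, -0.017, 0.006], [0, 16, 0]],
    [1, [-0.026, -0.026, 0.009], [0, 26, 0]],
    [1, [-0.035, -0.035, 0.012], [0, 36, 0]],
    [1, [-0.044, -0.044, 0.015], [0, 46, 0]],
    [1, [-0.0505, -0.052, 0.017], [0, 55, 0]],
    [1, [-0.0505, -0.052, 0.017], [0, 55, 0]]
  ]
}}

```text
time: 15.42
tcp_pos: [0.4493, -0.1995, 0.3367]
orientation: [-0.0, 0.985, -0.173, -0.001]
contact_force: [-1.3, -0.0, -0.7]
gripper_width: 0.0559
finger_force: 25.0
```

```bash
python3 - <<'E'
from h import *
for t in (17,35):plan([.56,-.04,.26],fwd(3.3,t,-86.7))
plan([.66,.08,.24],fwd(3.3,35,-86.7))
E
```

```text
tcp [ 0.5371 -0.0413  0.335 ] shift mm [  28.6 -178.6    1.7] turn [  3.4  16.9 -23.1]
tcp [ 0.5151 -0.0426  0.3242] shift mm [   8.3 -169.9   12.5] turn [  7.1  34.6 -22.5]
tcp [0.6151 0.0774 0.3042] shift mm [  61.4 -316.9   32.4] turn [  7.1  34.6 -22.5]
```

Call:
{"fn": "step_arm", "kwargs": {
  "commands": [
    [1, [0.004, -0.02, 0.001], [0.5, 2.3, -1.5]],
    [1, [0.012, -0.06, 0.003], [1.4, 7, -4.5]],
    [1, [0.02, -0.105, 0.006], [2.5, 12, -8]],
    [1, [0.029, -0.15, 0.012], [3.5, 17, -11]],
    [1, [0.038, -0.195, 0.018], [4.5, 22, -14.5]],
    [1, [0.047, -0.24, 0.024], [5.6, 27, -18]],
    [1, [0.055, -0.28, 0.029], [6.4, 31.5, -20.6]],
    [1, [0.0605, -0.31, 0.032], [7, 34, -22.2]],
    [1, [0.0615, -0.317, 0.0325], [7.1, 34.6, -22.5]],
    [1, [0.0615, -0.317, 0.0325], [7.1, 34.6, -22.5]],
    [1, [0.0615, -0.317, 0.0325], [7.1, 34.6, -22.5]],
    [1, [0.0615, -0.317, 0.0325], [7.1, 34.6, -22.5]]
  ]
}}

```text
time: 16.92
tcp_pos: [0.616, 0.0761, 0.3041]
orientation: [-0.009, 0.953, 0.027, 0.3]
contact_force: [0.5, 0.2, -1.1]
gripper_width: 0.056
finger_force: 25.0
```

```bash
cat > meas.py <<'E'
from h import *
np.set_printoptions(precision=4,suppress=True)
def meas(fn,zlo,zhi):
  for cam in ['scene','top']:
    s=snap(cam);C=cloud(s)
    if cam=='scene': cv2.imwrite('pics/'+fn,cv2.resize(s['img'][120:320,240:460,::-1],None,fx=3,fy=3))
    for c,b,p in pts('carton',cam,C,s)[:4]:
        m=np.abs(np.median(p,0)-[.66,.08,(zlo+zhi)/2])<[.05,.06,.06]
        if m.all():
            print(cam,round(c,2),b,'med',np.median(p,0),'lo',np.percentile(p,2,0),'hi',np.percentile(p,98,0))
            # side-face tilt: fit plane normals by PCA
            q=p[(p[:,2]>zlo+.01)&(p[:,2]<zhi-.01)]
            if len(q)>30:
                A=np.c_[q[:,1:],np.ones(len(q))];k=np.linalg.lstsq(A,q[:,0],rcond=None)[0];print('  x=f(y,z)',k,len(q))
E
python3 - <<'E'
from meas import *
meas('c1.png',.185,.295)
plan([.66,.08,.24],fwd(3.3,35,-86.7));print(manip.get_state()['joint_pos'])
E
```

```text
scene 0.8 [361. 176.  30.  57.] med [0.6766 0.0647 0.2589] lo [0.6543 0.0482 0.18  ] hi [0.6817 0.1066 0.2886]
  x=f(y,z) [ 0.1392 -0.0346  0.6749] 677
top 0.75 [246. 143.  32.  20.] med [0.6593 0.0801 0.2858] lo [0.6523 0.0535 0.1939] hi [0.6785 0.1065 0.2889]
  x=f(y,z) [-0.1029  0.0749  0.6449] 274
tcp [0.6151 0.0774 0.3042] shift mm [-0.6 -0.9 -0.7] turn [ 0.   0.  -0.1]
[ 0.066   0.2639  1.6392 -0.0084  0.6278  1.5855]
```

View pics/c1.png

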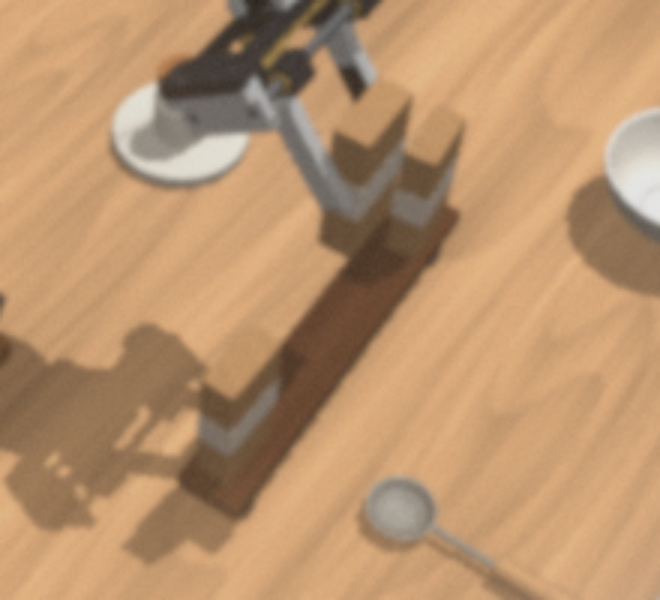

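Held upright at crop (365,165) over the middle of the step, clear of the standing cartons. I'll check its tilt on the back face, then lower it.

```bash
python3 - <<'E'
from meas import *
s=snap('scene');C=cloud(s)
for c,b,p in pts('carton','scene',C,s)[:3]:
    if abs(np.median(p[:,2])-.24)<.04:
        q=p[(p[:,2]>.2)&(p[:,2]<.27)]
        r=least_squares(lambda k:q@[0,1,0]*k[0]+(q[:,2]-.235)*k[1]+k[2]-q[:,0],[0,0,.677],loss='soft_l1',f_scale=.001);print(r.x)
plan([.655,.08,.111],fwd(3.3,35,-86.7))
E
```

```text
[ 0.0489 -0.0065  0.6753]
tcp [0.6101 0.0774 0.1752] shift mm [-78.7  -1.  102.1] turn [ 0.  0. -0.]
```

Call:
{"fn": "step_arm", "kwargs": {
  "commands": [
    [1, [-0.01, -0.001, 0.01], [0, 0, 0]],
    [1, [-0.025, -0.001, 0.03], [0, 0, 0]],
    [1, [-0.041, -0.001, 0.052], [0, 0, 0]],
    [1, [-0.057, -0.001, 0.073], [0, 0, 0]],
    [1, [-0.07, -0.001, 0.091], [0, 0, 0]],
    [1, [-0.077, -0.001, 0.1], [0, 0, 0]],
    [1, [-0.077, -0.001, 0.1], [0, 0, 0]],
    [1, [-0.077, -0.001, 0.1], [0, 0, 0]]
  ]
}}

```text
time: 18.23
tcp_pos: [0.6106, 0.0776, 0.1786]
orientation: [-0.009, 0.953, 0.027, 0.301]
contact_force: [-0.2, -1.1, -0.4]
gripper_width: 0.0558
finger_force: 25.0
```

```bash
python3 - <<'E'
from meas import *
meas('c2.png',.05,.16)
s=manip.get_state();print(s['joint_pos'],s['contact_force'])
plan([.655,.08,.108],fwd(3.3,35,-86.7))
E
```

```text
scene 0.72 [353. 214.  26.  53.] med [0.6705 0.0682 0.1339] lo [0.6015 0.0504 0.0018] hi [0.6765 0.1511 0.1637]
  x=f(y,z) [ 0.1227 -0.0238  0.6644] 481
top 0.74 [250. 160.  28.  20.] med [0.6545 0.0814 0.1601] lo [0.6461 0.0548 0.1056] hi [0.6741 0.1082 0.1657]
  x=f(y,z) [-0.1331  0.0062  0.6591] 143
[ 0.0687  0.4143  1.7642 -0.0181  0.3514  1.5974] [ 0.0525  0.0377 -1.2431]
tcp [0.6101 0.0774 0.1722] shift mm [-3.9  0.2  4.8] turn [-0.  -0.1 -0. ]
```

Call:
{"fn": "step_arm", "kwargs": {
  "commands": [
    [1, [-0.0012, 0, 0.0016], [0, 0, 0]],
    [1, [-0.0023, 0, 0.0033], [0, 0, 0]],
    [1, [-0.0029, 0, 0.0041], [0, 0, 0]],
    [1, [-0.0029, 0, 0.0041], [0, 0, 0]]
  ]
}}

```text
time: 18.92
tcp_pos: [0.6103, 0.0776, 0.1726]
orientation: [-0.009, 0.953, 0.027, 0.3]
contact_force: [-0.5, 0.8, -0.3]
gripper_width: 0.0557
finger_force: 25.0
```

Call:
{"fn": "step_arm", "kwargs": {
  "commands": [
    [1, [-0.0006, 0, 0.0008], [0, 0, 0]],
    [1, [-0.0006, 0, 0.0008], [0, 0, 0]],
    [1, [-0.0006, 0, 0.0008], [0, 0, 0]]
  ]
}}

```text
time: 19.3
tcp_pos: [0.6103, 0.0776, 0.1718]
orientation: [-0.009, 0.953, 0.027, 0.301]
contact_force: [0.1, -0.0, -0.8]
gripper_width: 0.0559
finger_force: 25.0
```

Call:
{"fn": "step_arm", "kwargs": {
  "commands": [
    [1, [-0.0006, 0, 0.0008], [0, 0, 0]],
    [1, [-0.0009, 0, 0.0013], [0, 0, 0]],
    [1, [-0.0009, 0, 0.0013], [0, 0, 0]]
  ]
}}

```text
time: 19.68
tcp_pos: [0.6108, 0.0776, 0.1714]
orientation: [-0.009, 0.953, 0.027, 0.302]
contact_force: [-4.3, -0.9, 8.3]
gripper_width: 0.056
finger_force: 25.0
```

Contact with the step is made. I'll open slowly, check, then withdraw along the tool axis.

Call:
{"fn": "step_arm", "kwargs": {
  "commands": [
    [1, [0.0004, 0, -0.0005], [0, 0, 0]],
    [1, [0.0004, 0, -0.0005], [0, 0, 0]],
    [0.1, [0.0004, 0, -0.0005], [0, 0, 0]],
    [-0.3, [0.0004, 0, -0.0005], [0, 0, 0]],
    [-1, [0.0004, 0, -0.0005], [0, 0, 0]],
    [-1, [0.0004, 0, -0.0005], [0, 0, 0]],
    [-1, [0.0004, 0, -0.0005], [0, 0, 0]],
    [-1, [0.0004, 0, -0.0005], [0, 0, 0]]
  ]
}}

```text
time: 20.68
tcp_pos: [0.6103, 0.0776, 0.1708]
orientation: [-0.009, 0.953, 0.027, 0.3]
contact_force: [-0.2, 0.4, 0.6]
gripper_width: 0.0935
finger_force: 0.0
```

Call:
{"fn": "step_arm", "kwargs": {
  "commands": [
    [-1, [0, 0, -0.01], [0, 0, 0]],
    [-1, [0, 0, -0.03], [0, 0, 0]],
    [-1, [0, 0, -0.06], [0, 0, 0]],
    [-1, [0, 0, -0.1], [0, 0, 0]],
    [-1, [0, 0, -0.14], [0, 0, 0]],
    [-1, [0, 0, -0.14], [0, 0, 0]],
    [-1, [0, 0, -0.14], [0, 0, 0]]
  ]
}}

```text
time: 21.55
tcp_pos: [0.5301, 0.0729, 0.2853]
orientation: [-0.009, 0.953, 0.027, 0.3]
contact_force: [1.0, 0.4, 0.2]
gripper_width: 0.0942
finger_force: 0.0
```

```bash
python3 - <<'E'
from meas import *
meas('c3.png',.045,.155)
s=manip.get_state();print(s['time'],s['contact_force'])
E
```

```text
scene 0.98 [352. 216.  28.  54.] med [0.6692 0.0635 0.1235] lo [0.6504 0.0503 0.0472] hi [0.6765 0.1063 0.1566]
  x=f(y,z) [0.2326 0.0013 0.6537] 530
top 0.57 [251. 162.  28.  19.] med [0.6512 0.0802 0.1522] lo [0.6467 0.054  0.0628] hi [0.6734 0.1064 0.1567]
  x=f(y,z) [-0.106   0.0097  0.6562] 231
21.75 [-0.1547 -0.1532  0.1775]
```

View pics/c3.png

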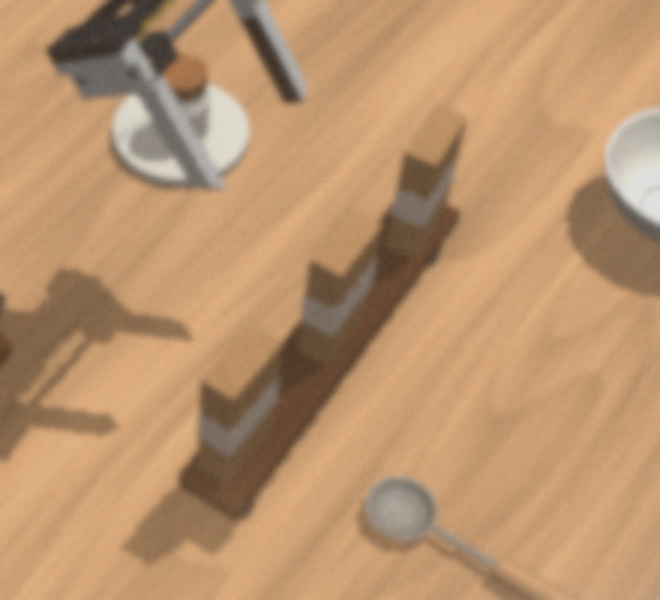

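The carton stands at crop (340,285), centred at about (0.660, 0.080) and aligned with its neighbours. The pot is on the trivet and the gripper is clear of everything.

```bash
python3 -c "
from rig import manip
print(manip.sign_off())"
```

```text
the job is handed in; nothing more can be done
None
```

The pot is on the trivet, the carton stands upright midway between its neighbours on the step, and I've handed the job in at about 22 s; no verdict came back.

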